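# Hold the tea sampler's gate open over the scoop

## Robot

A 7-joint arm with a two-finger parallel gripper is mounted at the origin on the work surface. World frame = base frame: x ahead of the robot, y to its left, z up, the work surface at z = 0. Lengths are in m, angles in rad, forces in N, time in s.
With the tool pointing down it reaches from about 0.425 to 0.95 m from the base axis. Payload 4.7 kg.
Tool frame: the origin (TCP) lies on the centre line of the jaws, within the pads' length; the fingertips stand ahead of it and the grasp point (between the pads) is the TCP (r.tip_extent is the z of the fingertips in the tool frame, in m); z points along the fingers, y is the direction in which the jaws open and shut (so a half turn about z gives the same grasp; the last joint's range is limited). The gripper opens to 87 mm and grips with 3 to 60 N. Pads are 19 mm wide; open, the fingers measure 117 mm over their backs; the gripper's body (75 mm by 190 mm) begins 51 mm behind the grasp point.
Start: joints at [1.263, 0.469, -0.049, 1.532, 0.024, 1.141, -0.082], TCP at [0.186, -0.649, 0.242] pointing down, gripper open.
Joint ranges: [-2.59, 2.59], [-0.33, 1.99], [-1.39, 1.29], [0.1, 2.45], [-1.04, 4.18], [0.21, 1.99], [-2.66, 2.66]. Speed limits (rad/s): [2.57, 2.57, 3.14, 3.14, 3.14, 3.14, 3.14].

## Interface

Orientations are given as a 3x3 rotation matrix whose columns are the frame's x, y, z axes.
In Python, from cell import monitor, get_image, r gives the robot as it stands. The module is installed in compiled form; this text tells all that it offers.
- The arm moves only by the tool play_rows, never from a script. Its argument "motion" is a list of rows, each a list of 3 entries, a list of its own where there are three numbers: the shift along the tool's x, y, z in cm, then the turn, a rotation vector about the tool's x, y, z in rad, then the finger opening in cm, from 0 to 8.7. A call has 1 to 12 rows; each row is the pose to reach, as a shift and turn from the pose commanded when the call began, along the tool's axes at that moment; what a row does not reach only later rows make up. A row lasts 1/12 s, in which the tool goes at most 41.7 mm and 7.16 degrees, less where a joint would pass 70% of its speed; a pose out of reach is approached as far as the arm can. A call with a gripper value outside its range is refused whole. The fingers move at their own pace and stop on an object; "squeeze" is the grip in N (left out, the last holds). Time passes only in rows, so rows that repeat a pose let the fingers close. It gives the time, the measured TCP pose, the force and the opening at its end, in the units of the state.
- monitor.read_state(): the state, without advancing time (a new reading comes with each control period).
- get_image(name): name is "scene" or "top" or "wrist"; returns a dict with "frame" (400x640x3 uint8, red, green, blue), "fovy" (degrees; the focal length in pixels is half the picture's height over the tangent of half this angle, whatever the lens; pixels are square), "cx", "cy" (the principal point, pixels), "position" and "orientation" of the camera in the world. Camera axes: x right, y down, z forward; pixel columns grow to the right and rows downward; lengths in m; the calibration is good to about 2 mm. The wrist camera is an equidistant fisheye: a pixel r from the principal point sees the ray r / f radians off the axis. A picture is of the moment at which its call begins. There is no depth.
- r.job_done(): hands the job in, once; it reports no verdict.
The state is a dict: "clock": time; "q": joint angles; "dq": joint speeds; "joint_efforts": joint torques, N m; "position": TCP position; "orientation": TCP orientation; "force": force on the tool from outside, world axes, zero at the start; "torque": the same for the moment, N m; "width": opening from 0.0 (shut) to 1.0 (fully open).
Only numpy, scipy, OpenCV 4.12 (cv2) and the standard library are available. Lean on these libraries where they do the work, as an engineer would, in place of code of your own. Each camera call takes 0.05 s, during which the arm holds its last target. There are 200 camera calls.

## Task

Draw a tea sample: stand the steel scoop with the green handle upright on the dispenser's base plate, with the whole spout over the scoop's opening, and let go of it. Only then take the black knob of the spring-return gate, pull it out until the pointer under the knob lies on the red mark, and keep holding it there: the program finishes while the gripper is still holding the gate at the mark. Leave the bowls and the lidded mug where they are.

Things in the scene. Friction and masses are not known exactly. Their poses are not given: they have to be found in the camera images.
- dispenser: Fixed tea-leaf dispenser; origin on the counter, straight below the spout. In its axes (mm): steel base plate x -70..150, y -75..75, top z 8; spout block 46 square, z 120..156; sloping chute back to a green hopper x 60..150, y -45..45, z 170..300 on a column x 110..140. Below the spout it is open to -x, -y and +y. Rail for the gate: 52 wide, from the block along -y to y -245, z 118..126
- spout (a point): Centre of the mouth of the spout, a dark upright tube 32 mm across below the block; 100 mm above the counter (rim of a scoop on the plate: 58 mm)
- gate (a joint): Travel of the gate in m: 0 = shut (start), 0.060 = end stop. It slides along the dispenser's -y. A spring pulls it shut: about 5 N at 0 and 13 N at 0.060; it returns by itself when let go
- pointer (a point): The gate's pointer: a black bar 4 mm wide (along y), 48 mm long (along x), across the gate's steel strip, under the knob. This point lies on the rail's top face, below the knob's axis; with the gate shut it is at (0, -130, 126) mm in the dispenser's axes
- knob (a point): On the axis of the black knob, 20 mm diameter, upright, standing from 4 to 49 mm above the rail's top; this point is 30 mm above the rail's top. Grasp from above. It has free space all around (over 90 mm to the spout block when shut)
- mark: Red band across the rail, 10 mm wide (along y), fixed at a place that differs each time, 25 to 45 mm of travel from shut. Origin at the band's centre, axes parallel to the dispenser's. The pointer is on the mark when pointer has the same position along y as the band, to within half its width (5 mm)
- scoop: Loose steel scoop, about 0.16 kg: round flat-bottomed cup, 80 mm across the rim (inner radius 38 mm), 72 mm at the base, 50 mm high. Origin at the centre of its underside, z up. A straight green handle along its -x: from 38 to 153 mm from the axis, 12 mm wide (y), 14 mm high, centred 41 mm above the underside
- scoop_grip (a point): Point on the green handle's centre line, 90 mm from the cup's axis and 41 mm above the scoop's underside: grasp here from above, across the handle's 12 mm
- bowl_a: White tasting bowl, 90 mm across, 50 mm high, origin under its centre. Leave it alone
- bowl_b: White tasting bowl, 96 mm across, 52 mm high, origin under its centre. Leave it alone
- lidded_mug: White lidded mug, 74 mm across, 86 mm high, handle at its +y (reaches 56 mm from the axis), origin under its centre. Leave it alone
Not all that is in view belongs to the job. Of the things that look like the scoop, take the one that is farthest to the robot's left at the start.

How it is judged:
By the outcome, as a careful person would: the job done as asked, in the order asked, and still so for the second after the job is handed in, while the arm keeps its last pose, push and grip.
It also fails if it takes over 54 s, if anything falls off the work surface, if the arm or the gripper's body presses on something with over 40 N, if the wrist force passes 120 N, or if a joint passes its speed limit or range.

## Working session

There is one attempt and no reset: what is moved stays moved. The work goes in short steps, Python scripts to look and compute and a tool call to move; the robot and the scene stay as the last step left them, time stands still between calls to the robot, and variables do not carry over. Pictures are saved under pics/ and viewed, about 8 in all and at most 12, crops included, and the job is handed in when it is done.

Besides the shell and the picture viewer there is one more tool, called after "Emit:" as name([rows], argument=value, ...), one row to a line, values as JSON. play_rows: Moves the arm, as the interface text tells. Its arguments: {"type":"object","properties":{"motion":{"type":"array"},"squeeze":{"type":"number"}},"required":["motion"]}

```bash
mkdir -p pics; cat > h.py <<'E'
import numpy as np, cv2
from cell import monitor, get_image, r
def ray(c,u,v,fish=False):
    f=200/np.tan(np.radians(c['fovy'])/2); x=u-c['cx'];y=v-c['cy']
    if fish:
        rr=np.hypot(x,y);t=rr/f;d=np.array([x/rr*np.sin(t),y/rr*np.sin(t),np.cos(t)])
    else: d=np.array([x/f,y/f,1.])
    return np.array(c['position']),np.array(c['orientation'])@(d/np.linalg.norm(d))
def atz(c,u,v,z,fish=False):
    p,d=ray(c,u,v,fish); return p+d*(z-p[2])/d[2]
def tri(*prs):
    A=0;b=0
    for p,d in prs:
        M=np.eye(3)-np.outer(d,d);A=A+M;b=b+M@p
    X=np.linalg.solve(A,b); return X,[np.linalg.norm(np.cross(X-p,d)) for p,d in prs]
def proj(c,X):
    f=200/np.tan(np.radians(c['fovy'])/2);q=np.array(c['orientation']).T@(np.array(X)-c['position']);return f*q[0]/q[2]+c['cx'],f*q[1]/q[2]+c['cy']
def save(c,n): cv2.imwrite('pics/'+n,c['frame'][:,:,::-1])
E
python3 - <<'E'
from h import *
import pickle
cs={n:get_image(n) for n in("scene","top","wrist")}
pickle.dump(cs,open('c0.pkl','wb'))
for n in cs: save(cs[n],n+'0.png'); print(n,cs[n]['fovy'],cs[n]['cx'],cs[n]['cy'],np.round(cs[n]['position'],3),np.round(cs[n]['orientation'],3).tolist())
s=monitor.read_state();print(s, r.tip_extent)
E
```

```text
scene 49.055725375378074 318.8685530804333 189.68456434961703 [1.285 0.091 1.142] [[-0.163, 0.777, -0.608], [0.987, 0.138, -0.087], [0.017, -0.614, -0.789]]
top 49.11987120337401 320.78985259974263 196.8505487418951 [ 0.462 -0.013  1.2  ] [[-0.014, -0.999, 0.032], [-1.0, 0.014, 0.006], [-0.007, -0.032, -0.999]]
wrist 65.70646984690485 329.8270493354646 200.7225092233501 [ 0.263 -0.627  0.383] [[0.275, -0.919, -0.282], [-0.961, -0.264, -0.079], [-0.002, 0.293, -0.956]]
{'clock': 0.15, 'q': array([ 1.26308529,  0.46926153, -0.04859842,  1.53341401,  0.02406986,
        1.14098163, -0.08229095]), 'dq': array([ 0.00051027, -0.00231139,  0.00026112, -0.00271004,  0.00024588,
       -0.00025863, -0.00129083]), 'joint_efforts': array([ 9.14664924e-04, -5.08424413e+01, -8.05991865e-02, -2.36417484e+01,
       -6.12859125e-02,  3.56535462e-02,  1.01598107e-04]), 'position': array([ 0.18567998, -0.64851791,  0.2407392 ]), 'orientation': array([[ 9.61376437e-01,  2.75236567e-01, -4.23353098e-04],
       [ 2.75236892e-01, -9.61375389e-01,  1.41905183e-03],
       [-1.64262959e-05, -1.48076538e-03, -9.99998904e-01]]), 'force': array([ 0.08447934,  0.93776731, -0.13012041]), 'torque': array([0.04378015, 0.0729018 , 0.06087007]), 'width': 0.9974362194352315} 0.019
```

View pics/scene0.png

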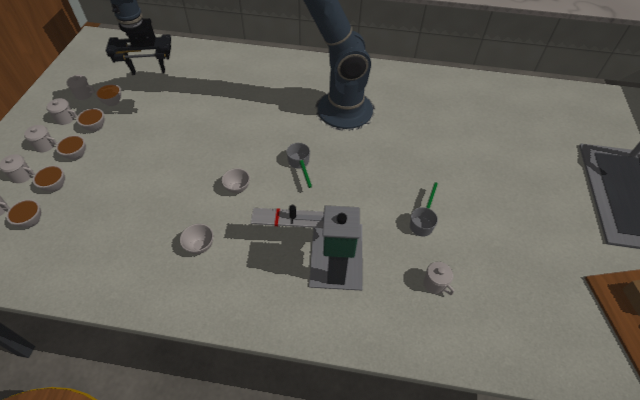

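View pics/top0.png

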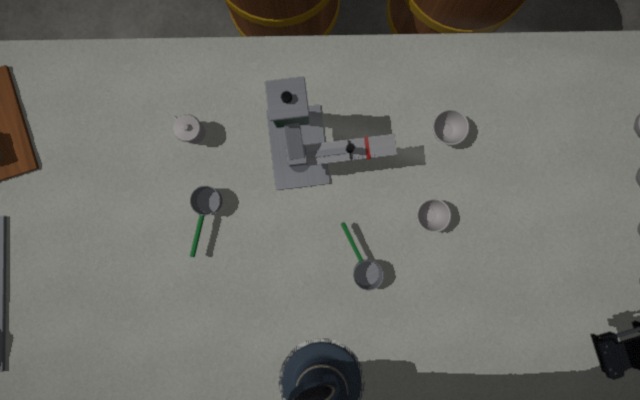

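Scene: target scoop at (424,221) with handle up to (434,185). Dispenser at about (340,240), red mark at (277,217), knob at (292,212). Top view: left scoop cup at (206,201) with handle end at (193,255), spout chute near (296,150), pointer/knob at (350,148), mark at x=368. I'll enlarge both views for exact pixels.

```bash
python3 - <<'E'
from h import *
import pickle
cs=pickle.load(open('c0.pkl','rb'))
t=cs['top']['frame'][70:270,170:410,::-1]; s=cs['scene']['frame'][170:300,240:460,::-1]
cv2.imwrite('pics/tc.png',cv2.resize(t,None,fx=3,fy=3,interpolation=cv2.INTER_CUBIC)[:600]);cv2.imwrite('pics/sc.png',cv2.resize(s,None,fx=3.6,fy=3.6,interpolation=cv2.INTER_CUBIC))
for n in('top','scene'):
    f=cs[n]['frame'];h=cv2.cvtColor(f,cv2.COLOR_RGB2HSV)
    for nm,m in(('green',(h[...,0]>45)&(h[...,0]<85)&(h[...,1]>130)),('red',((h[...,0]<6)|(h[...,0]>174))&(h[...,1]>170))):
        k,l,st,ce=cv2.connectedComponentsWithStats(m.astype(np.uint8))
        for i in range(1,k):
            if st[i,4]>25:
                p=np.argwhere(l==i)[:,::-1].astype(np.float32);print(n,nm,st[i],ce[i].round(1),[np.round(x,1) for x in cv2.minAreaRect(p)], )
E
```

```text
top green [191 216  12  40 125] [196.6 235.5] [array([196.6, 235.5]), array([ 3. , 40.5]), np.float64(13.2)]
top green [342 223  20  39 110] [351.5 241.6] [array([351.7, 241.9]), array([41.6,  2.2]), np.float64(63.4)]
scene green [300 160  11  28  80] [305.2 173. ] [array([305.4, 173.4]), array([28.1,  3.1]), np.float64(70.0)]
scene green [427 183  10  25  70] [431.7 195.2] [array([431.7, 195.1]), array([ 2.5, 25.6]), np.float64(18.4)]
scene red [275 209   5  17  44] [276.8 217.4] [array([276.8, 217. ]), array([ 2.5, 16.4]), np.float64(7.1)]
```

View pics/tc.png

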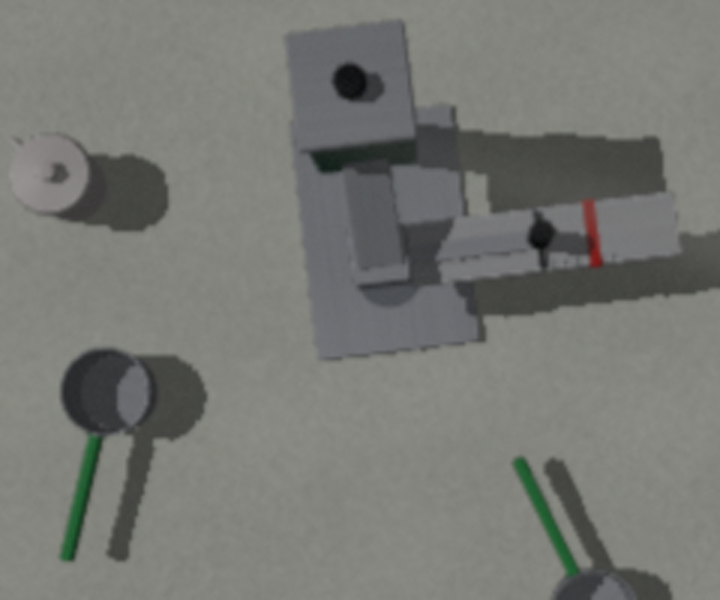

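View pics/sc.png

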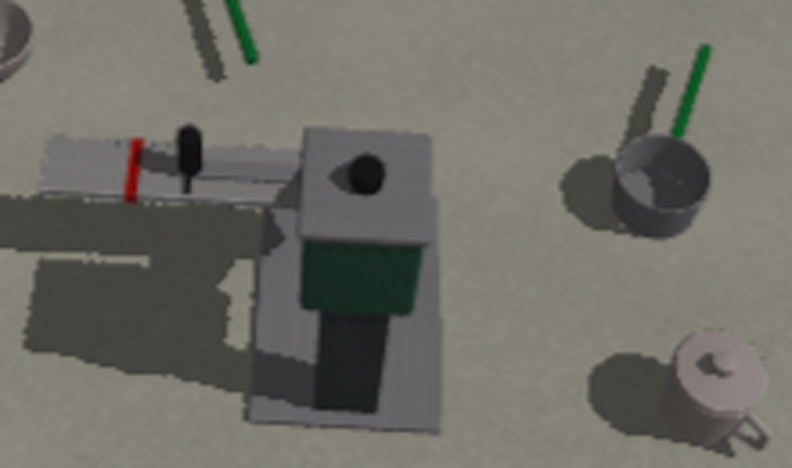

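```bash
cat > fit.py <<'E'
from h import *
import pickle
from scipy.optimize import least_squares
cs=pickle.load(open('c0.pkl','rb'));T,S=cs['top'],cs['scene']
t=lambda x,y:(170+(x+.5)/3-.5,70+(y+.5)/3-.5)
s=lambda x,y:(240+(x+.5)/3.6-.5,170+(y+.5)/3.6-.5)
O=[(T,t(318,358),(-70,75,8)),(T,t(482,340),(-70,-75,8)),(T,t(455,106),(150,-75,8)),(S,s(245,420),(150,-75,8)),(S,s(440,432),(150,75,8)),
(T,t(287,35),(150,45,300)),(T,t(403,20),(150,-45,300)),(T,t(415,137),(60,-45,300)),(T,t(298,150),(60,45,300)),
(S,s(305,128),(60,-45,300)),(S,s(430,133),(60,45,300)),(S,s(438,240),(150,45,300)),(S,s(300,240),(150,-45,300)),
(T,t(680,252),(-26,-245,126)),(T,t(672,193),(26,-245,126)),(S,s(40,190),(26,-245,126)),(S,s(48,137),(-26,-245,126))]
def X(p,m):
    c,n=np.cos(p[2]),np.sin(p[2]);return np.array([p[0]+(c*m[0]-n*m[1])/1e3,p[1]+(n*m[0]+c*m[1])/1e3,m[2]/1e3+p[3]])
f=lambda p:np.concatenate([np.array(proj(c,X(p,m)))-uv for c,uv,m in O])
o=least_squares(f,[.6,.05,.1,0],loss='soft_l1');p=o.x
if __name__=='__main__':
    print('disp x,y,yaw,dz',p.round(4));print(f(p).reshape(-1,2).round(1).tolist())
    inv=lambda w:(np.array([[np.cos(p[2]),np.sin(p[2])],[-np.sin(p[2]),np.cos(p[2])]])@(np.array(w)[:2]-p[:2])*1e3).round(1)
    for n,a,b in(('band+x',t(589.5,202),s(131,200)),('band-x',t(598,267),s(138,141)),('knobtop',t(540,230),s(189,131)),
     ('cup rim',t(109,391),s(662,173)),('handle far',t(68,558),s(706,46)),('handle near',t(97,436),s(678,134))):
        x,e=tri(ray(T,*a),ray(S,*b));print(n,x.round(4),np.round(e,4),'disp',inv(x))
    for uv in(t(589.5,202),t(598,267),t(545,266),t(539,212)):print('top at126',inv(atz(T,*uv,.126+p[3])))
    for uv in(s(131,200),s(138,141),s(186,192)):print('scene at126',inv(atz(S,*uv,.126+p[3])))
    for uv in(t(109,391),):print('cup at z50',atz(T,*uv,.05))
    for uv in(t(68,558),t(97,436)):print('handle z48',atz(T,*uv,.048))
    print('cup S',atz(S,*s(662,173),.05),'handle S',atz(S,*s(706,46),.048),atz(S,*s(678,134),.048))
    print('knobtop z175',inv(atz(T,*t(540,230),.175)),'S',inv(atz(S,*s(189,131),.175)))
E
python3 fit.py
```

```text
disp x,y,yaw,dz [ 0.598   0.0511  0.1101 -0.0159]
[[0.5, 1.3], [-0.3, 0.5], [-1.1, 0.1], [0.7, 2.7], [-0.3, 2.4], [-2.6, -2.5], [1.0, -2.8], [2.2, 0.2], [-1.1, 1.2], [-1.3, -2.3], [1.1, -1.7], [-0.9, 0.3], [-1.8, -1.8], [-0.2, 1.1], [-0.3, 0.2], [-0.1, 3.6], [0.3, 3.2]]
band+x [ 0.6426 -0.1192  0.1211] [0.0011 0.0011] disp [  25.6 -174.2]
band-x [ 0.5885 -0.1254  0.1229] [0.0008 0.0008] disp [ -28.8 -174.4]
knobtop [ 0.6116 -0.0763  0.1797] [0.0008 0.0008] disp [  -0.4 -128.1]
cup rim [0.4941 0.2982 0.0494] [0.0012 0.0012] disp [-76.  257.1]
handle far [0.3485 0.3349 0.0492] [0.0011 0.0011] disp [-216.8  309.5]
handle near [0.4547 0.309  0.0538] [0.0024 0.0024] disp [-114.   272.1]
top at126 [  27.4 -176.6]
top at126 [ -27.4 -176.7]
top at126 [ -21.1 -133. ]
top at126 [  24.3 -133.8]
scene at126 [  18.6 -174.6]
scene at126 [ -37.7 -175.4]
scene at126 [   8.4 -132.7]
cup at z50 [0.49424316 0.29681919 0.05      ]
handle z48 [0.3484909  0.33409475 0.048     ]
handle z48 [0.45491076 0.30812204 0.048     ]
cup S [0.49425565 0.29935011 0.05      ] handle S [0.3470687  0.33628248 0.048     ] [0.44959069 0.31258644 0.048     ]
knobtop z175 [   0.2 -127.7] S [  -3.8 -129.4]
```

```bash
sed -i "s/^o=least.*/O=O[:5]+O[13:]\no=least_squares(f,[.6,.05,.1,0]);p=o.x/" fit.py; python3 fit.py; sed 's/p=o.x/g=lambda q:f(np.r_[q,0]);p=np.r_[least_squares(g,o.x[:3]).x,0]/' fit.py > fit0.py; python3 fit0.py | head -9
```

```text
disp x,y,yaw,dz [ 0.5981  0.0513  0.1031 -0.0016]
[[-0.3, 0.8], [-0.5, 0.4], [-0.9, -1.0], [0.4, 0.4], [-0.1, 0.4], [0.7, 0.9], [0.7, -0.2], [-0.6, 0.3], [0.0, -0.2]]
band+x [ 0.6426 -0.1192  0.1211] [0.0011 0.0011] disp [  26.7 -174.2]
band-x [ 0.5885 -0.1254  0.1229] [0.0008 0.0008] disp [ -27.7 -174.8]
knobtop [ 0.6116 -0.0763  0.1797] [0.0008 0.0008] disp [   0.3 -128.3]
cup rim [0.4941 0.2982 0.0494] [0.0012 0.0012] disp [-78.  256.4]
handle far [0.3485 0.3349 0.0492] [0.0011 0.0011] disp [-219.1  307.8]
handle near [0.4547 0.309  0.0538] [0.0024 0.0024] disp [-116.1  271.1]
top at126 [  26.2 -174.9]
top at126 [ -27.9 -175.4]
top at126 [ -21.9 -132.3]
top at126 [  22.9 -132.6]
scene at126 [  28.9 -172.7]
scene at126 [ -26.6 -173.8]
scene at126 [  18.6 -131.3]
cup at z50 [0.49424316 0.29681919 0.05      ]
handle z48 [0.3484909  0.33409475 0.048     ]
handle z48 [0.45491076 0.30812204 0.048     ]
cup S [0.49425565 0.29935011 0.05      ] handle S [0.3470687  0.33628248 0.048     ] [0.44959069 0.31258644 0.048     ]
knobtop z175 [   1.  -127.8] S [  -3.1 -129.5]
disp x,y,yaw,dz [0.5983 0.0514 0.103  0.    ]
[[-0.4, 0.7], [-0.5, 0.3], [-0.9, -1.2], [0.5, 0.2], [-0.0, 0.3], [0.7, 0.8], [0.8, -0.4], [-0.6, 0.1], [0.0, -0.5]]
band+x [ 0.6426 -0.1192  0.1211] [0.0011 0.0011] disp [  26.5 -174.3]
band-x [ 0.5885 -0.1254  0.1229] [0.0008 0.0008] disp [ -27.9 -174.9]
knobtop [ 0.6116 -0.0763  0.1797] [0.0008 0.0008] disp [   0.2 -128.4]
cup rim [0.4941 0.2982 0.0494] [0.0012 0.0012] disp [-78.2 256.2]
handle far [0.3485 0.3349 0.0492] [0.0011 0.0011] disp [-219.3  307.7]
handle near [0.4547 0.309  0.0538] [0.0024 0.0024] disp [-116.3  271. ]
top at126 [  25.8 -174.8]
```

```bash
cat >> h.py <<'E'
def go(*wps):
    s=monitor.read_state();R=np.array(s['orientation']);p=np.array(s['position'])
    th=np.arctan2(R[1,0],R[0,0]);print('t',s['clock'],'p',p.round(4),'th',np.degrees(th).round(1),'tilt',R[:2,2].round(4),'F',s['force'].round(1),'w',s['width'])
    R0=np.array([[np.cos(th),np.sin(th),0],[np.sin(th),-np.cos(th),0],[0,0,-1]])
    for x,y,z,a in wps:
        d=np.radians(a)-th; d=(d+np.pi)%(2*np.pi)-np.pi
        print('shift cm',(R0.T@(np.array([x,y,z])-p)*100).round(2),'turnz',round(-d,3))
E
python3 -c "
from h import *
go((.48,-.25,.25,91))"
```

```text
t 0.15 p [ 0.1857 -0.6485  0.2407] th 16.0 tilt [-0.0004  0.0014] F [ 0.1  0.9 -0.1] w 0.9974362194352315
shift cm [ 39.26 -30.21  -0.93] turnz -1.309
```

Emit:
play_rows([
  [[10,-7.6,-0.4],[0,0,-0.33],6],
  [[20,-15.2,-0.6],[0,0,-0.66],6],
  [[30,-22.7,-0.8],[0,0,-0.98],6],
  [[39.3,-30.2,-0.9],[0,0,-1.31],6],
  [[39.3,-30.2,-0.9],[0,0,-1.31],6],
  [[39.3,-30.2,-0.9],[0,0,-1.31],6],
  [[39.3,-30.2,-0.9],[0,0,-1.31],6],
  [[39.3,-30.2,-0.9],[0,0,-1.31],6],
  [[39.3,-30.2,-0.9],[0,0,-1.31],6],
  [[39.3,-30.2,-0.9],[0,0,-1.31],6],
  [[39.3,-30.2,-0.9],[0,0,-1.31],6],
  [[39.3,-30.2,-0.9],[0,0,-1.31],6],
])

```text
clock: 1.15
position: [0.4815, -0.2479, 0.2506]
orientation: [[-0.021, 1.0, 0.0], [1.0, 0.021, 0.0], [0.0, 0.0, -1.0]]
force: [0.6, -1.0, -0.9]
width: 0.69
```

```bash
python3 -c "
from h import *
go((.45,.2,.25,165.7))"
```

```text
t 1.15 p [ 0.4815 -0.2479  0.2506] th 91.2 tilt [0.0003 0.0003] F [ 0.6 -1.  -0.9] w 0.690254906002578
shift cm [44.85 -2.2   0.06] turnz -1.3
```

Emit:
play_rows([
  [[44.9,-2.2,0],[0,0,-1.3],6],
  [[44.9,-2.2,0],[0,0,-1.3],6],
  [[44.9,-2.2,0],[0,0,-1.3],6],
  [[44.9,-2.2,0],[0,0,-1.3],6],
  [[44.9,-2.2,0],[0,0,-1.3],6],
  [[44.9,-2.2,0],[0,0,-1.3],6],
  [[44.9,-2.2,0],[0,0,-1.3],6],
  [[44.9,-2.2,0],[0,0,-1.3],6],
  [[44.9,-2.2,0],[0,0,-1.3],6],
  [[44.9,-2.2,0],[0,0,-1.3],6],
  [[44.9,-2.2,0],[0,0,-1.3],6],
  [[44.9,-2.2,0],[0,0,-1.3],6],
])

```text
clock: 2.15
position: [0.4483, 0.2058, 0.2513]
orientation: [[-0.971, 0.238, 0.0], [0.238, 0.971, 0.006], [0.001, 0.006, -1.0]]
force: [0.0, 0.2, 0.5]
width: 0.691
```

```bash
python3 -c "
from h import *
go((.407,.320,.15,165.7))"
```

```text
t 2.15 p [0.4483 0.2058 0.2513] th 166.2 tilt [0.0004 0.0056] F [0.  0.2 0.5] w 0.6907979340957314
shift cm [ 6.73 10.11 10.13] turnz 0.009
```

Emit:
play_rows([
  [[6.7,10.1,10.1],[0,0,0.01],6],
  [[6.7,10.1,10.1],[0,0,0.01],6],
  [[6.7,10.1,10.1],[0,0,0.01],6],
  [[6.7,10.1,10.1],[0,0,0.01],6],
  [[6.7,10.1,10.1],[0,0,0.01],6],
  [[6.7,10.1,10.1],[0,0,0.01],6],
  [[6.7,10.1,10.1],[0,0,0.01],6],
])

```text
clock: 2.73
position: [0.4114, 0.3119, 0.1496]
orientation: [[-0.965, 0.261, 0.0], [0.261, 0.965, -0.001], [-0.0, -0.001, -1.0]]
force: [0.3, -0.3, 0.5]
width: 0.688
```

```bash
python3 - <<'E'
from h import *
go((.407,.320,.041,165.7))
w=get_image('wrist');save(w,'w1.png')
f=w['frame'];h=cv2.cvtColor(f,cv2.COLOR_RGB2HSV);m=((h[...,0]>45)&(h[...,0]<85)&(h[...,1]>130)).astype(np.uint8)
k,l,st,ce=cv2.connectedComponentsWithStats(m)
for i in range(1,k):
    if st[i,4]>60:
        p=np.argwhere(l==i)[:,::-1].astype(np.float32);b=cv2.boxPoints(cv2.minAreaRect(p));print(st[i],ce[i]);
        for q in b: print(q, atz(w,*q,.048,True))
E
```

```text
t 2.7333 p [0.4114 0.3119 0.1496] th 164.9 tilt [ 0.0003 -0.0008] F [ 0.3 -0.3  0.5] w 0.6884838400873323
shift cm [ 0.64  0.67 10.86] turnz -0.014
[ 333  122   15  131 1606] [340.31195517 185.75404732]
[332.76855 122.03985] [0.34422569 0.33165904 0.048     ]
[345.693    121.809044] [0.34663199 0.34147197 0.048     ]
[348.0169 251.9461] [0.45532266 0.31584427 0.048     ]
[335.09247 252.17691] [0.45253114 0.30482994 0.048     ]
[ 17 221  40  52 507] [ 35.7357002  246.22682446]
[ 14.97316 224.81879] [ 0.32669455 -0.11242638  0.048     ]
[ 22.557053 219.51007 ] [ 0.32541292 -0.083855    0.048     ]
[ 56.617455 268.1678  ] [ 0.40174282 -0.05038022  0.048     ]
[ 49.03356 273.4765 ] [ 0.40611634 -0.076654    0.048     ]
```

View pics/w1.png

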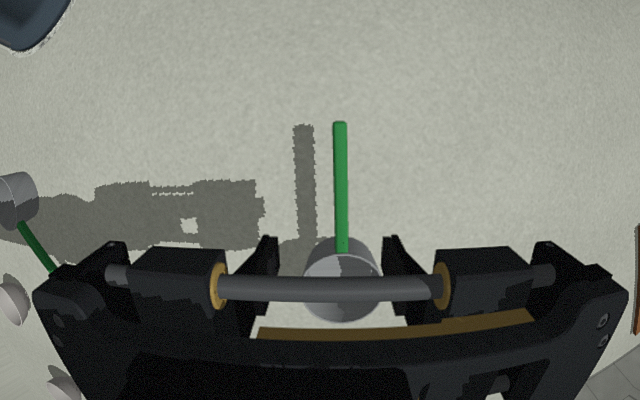

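The wrist view shows the handle at (333–348, 122–252), straight between the jaws. It gives the grip point (0.407, 0.321), which agrees with the first two cameras to 1–2 mm.

```bash
python3 -c "
from h import *
go((.407,.321,.041,166.2))"
```

```text
t 2.7833 p [0.412  0.3115 0.15  ] th 164.8 tilt [ 0.0012 -0.0005] F [-0.2 -0.8  0.3] w 0.6909007352254473
shift cm [ 0.73  0.78 10.9 ] turnz -0.024
```

Emit:
play_rows([
  [[0.7,0.8,3],[0,0,-0.024],6],
  [[0.7,0.8,6],[0,0,-0.024],6],
  [[0.7,0.8,8.5],[0,0,-0.024],6],
  [[0.7,0.8,10],[0,0,-0.024],6],
  [[0.7,0.8,10.9],[0,0,-0.024],6],
  [[0.7,0.8,10.9],[0,0,-0.024],6],
  [[0.7,0.8,10.9],[0,0,-0.024],6],
  [[0.7,0.8,10.9],[0,0,-0.024],6],
])

```text
clock: 3.45
position: [0.4073, 0.3225, 0.0419]
orientation: [[-0.971, 0.238, 0.002], [0.238, 0.971, 0.001], [-0.002, 0.002, -1.0]]
force: [0.3, 0.3, 1.3]
width: 0.692
```

```bash
python3 -c "
from h import *
go((.407,.321,.041,166.2))"
```

```text
t 3.45 p [0.4073 0.3225 0.0419] th 166.3 tilt [0.0023 0.0014] F [0.3 0.3 1.3] w 0.6915004617315988
shift cm [-0.01 -0.15  0.09] turnz 0.001
```

Close on the handle, then lift a little in the same call.

Emit:
play_rows([
  [[0,-0.1,0],[0,0,0],4],
  [[0,-0.1,0],[0,0,0],2],
  [[0,-0.1,0],[0,0,0],0],
  [[0,-0.1,0],[0,0,0],0],
  [[0,-0.1,0],[0,0,0],0],
  [[0,-0.1,0],[0,0,0],0],
  [[0,-0.1,0],[0,0,0],0],
  [[0,-0.1,0],[0,0,0],0],
  [[0,-0.1,0],[0,0,0],0],
  [[0,-0.1,0],[0,0,0],0],
  [[0,-0.1,0],[0,0,0],0],
  [[0,-0.1,0],[0,0,0],0],
], squeeze=55)

```text
clock: 4.45
position: [0.4059, 0.3214, 0.0405]
orientation: [[-0.972, 0.236, 0.0], [0.236, 0.972, 0.0], [-0.0, 0.0, -1.0]]
force: [0.0, 0.1, -1.8]
width: 0.126
```

Emit:
play_rows([
  [[0,0,-0.5],[0,0,0],0],
  [[0,0,-1],[0,0,0],0],
  [[0,0,-1.5],[0,0,0],0],
  [[0,0,-2],[0,0,0],0],
  [[0,0,-2.5],[0,0,0],0],
  [[0,0,-2.5],[0,0,0],0],
  [[0,0,-2.5],[0,0,0],0],
  [[0,0,-2.5],[0,0,0],0],
])

```text
clock: 5.12
position: [0.4059, 0.321, 0.0655]
orientation: [[-0.972, 0.237, 0.0], [0.237, 0.972, -0.0], [-0.0, -0.0, -1.0]]
force: [0.5, -0.0, -2.3]
width: 0.132
```

```bash
python3 - <<'E'
from h import *
go((.468,.20,.066,176),(.468,.05,.066,186))
w=get_image('wrist');t=get_image('top')
im=np.hstack([w['frame'][100:400,150:550],cv2.resize(t['frame'][150:270,170:330],(400,300),interpolation=cv2.INTER_CUBIC)])
cv2.imwrite('pics/w2.png',im[:,:,::-1])
E
```

```text
t 5.1167 p [0.4059 0.321  0.0655] th 166.3 tilt [ 0.     -0.0003] F [ 0.5 -0.  -2.3] w 0.13150341056053724
shift cm [ -8.9  -10.29  -0.05] turnz -0.169
shift cm [-12.45 -24.86  -0.05] turnz -0.344
```

View pics/w2.png

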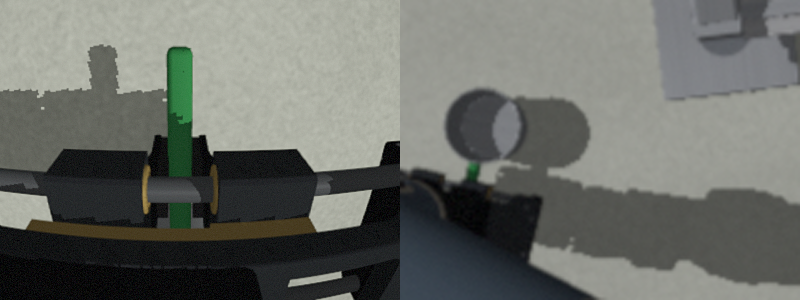

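Firm grip (opening 11 mm on the handle), and the scoop is level and clear of the counter. I'll carry it in from the open +y/-x side.

```bash
python3 -c "
from h import *
go((.508,.042,.066,185.9))"
```

```text
t 5.2167 p [0.4058 0.321  0.0653] th 166.3 tilt [-0.0004 -0.0004] F [ 0.4  0.6 -2.8] w 0.13180666023122722
shift cm [-16.53 -24.69  -0.07] turnz -0.342
```

Emit:
play_rows([
  [[-1,-1.4,0],[0,0,-0.02],0],
  [[-2.4,-3.6,0],[0,0,-0.05],0],
  [[-4,-6,0],[0,0,-0.08],0],
  [[-5.7,-8.5,0],[0,0,-0.12],0],
  [[-7.4,-11,0],[0,0,-0.16],0],
  [[-9.1,-13.6,0],[0,0,-0.19],0],
  [[-10.8,-16.1,0],[0,0,-0.23],0],
  [[-12.4,-18.5,0],[0,0,-0.26],0],
  [[-13.9,-20.8,0],[0,0,-0.29],0],
  [[-15.2,-22.7,0],[0,0,-0.32],0],
  [[-16.1,-24,0],[0,0,-0.335],0],
  [[-16.5,-24.7,0],[0,0,-0.342],0],
])

```text
clock: 6.22
position: [0.5084, 0.0392, 0.065]
orientation: [[-0.995, -0.099, -0.001], [-0.099, 0.995, -0.001], [0.001, -0.001, -1.0]]
force: [0.3, 0.3, -2.1]
width: 0.13
```

Emit:
play_rows([
  [[0,0,0],[0,0,0],0],
  [[0,0,0],[0,0,0],0],
  [[0,0,0],[0,0,0],0],
])

```text
clock: 6.47
position: [0.5073, 0.0438, 0.0656]
orientation: [[-0.994, -0.105, -0.0], [-0.105, 0.994, 0.001], [0.0, 0.001, -1.0]]
force: [-0.0, -0.7, -2.1]
width: 0.133
```

```bash
python3 - <<'E'
from h import *
go((.508,.042,.0485,185.9))
t=get_image('top');s=get_image('scene')
a=cv2.resize(t['frame'][110:230,240:400],(400,300),interpolation=cv2.INTER_CUBIC);b=cv2.resize(s['frame'][150:270,270:430],(400,300),interpolation=cv2.INTER_CUBIC)
cv2.imwrite('pics/p3.png',np.hstack([a,b])[:,:,::-1])
E
```

```text
t 6.4667 p [0.5073 0.0438 0.0656] th -174.0 tilt [-0.0001  0.0008] F [-0.  -0.7 -2.1] w 0.1331200991548289
shift cm [-0.05 -0.19  1.71] turnz 0.002
```

View pics/p3.png

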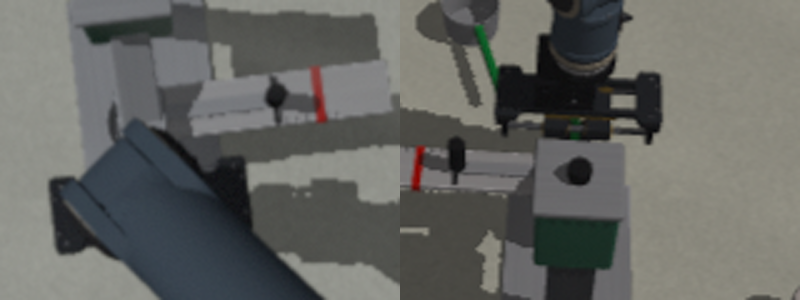

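The views show the gripper in front of the spout, clear of block and rail; the cup is hidden under the chute. Lower to the plate.

Emit:
play_rows([
  [[0,-0.1,0.4],[0,0,0],0],
  [[0,-0.1,0.8],[0,0,0],0],
  [[0,-0.1,1.1],[0,0,0],0],
  [[0,-0.1,1.4],[0,0,0],0],
  [[0,-0.1,1.55],[0,0,0],0],
  [[0,-0.1,1.65],[0,0,0],0],
  [[0,-0.1,1.7],[0,0,0],0],
  [[0,-0.1,1.7],[0,0,0],0],
  [[0,-0.1,1.7],[0,0,0],0],
])

```text
clock: 7.32
position: [0.5081, 0.0413, 0.0487]
orientation: [[-0.995, -0.103, 0.0], [-0.103, 0.995, 0.0], [-0.0, -0.0, -1.0]]
force: [-1.3, 0.1, -0.3]
width: 0.127
```

Weight has gone off the wrist, so it has made contact. Release and rise straight up.

Emit:
play_rows([
  [[0,0,0],[0,0,0],1.6],
  [[0,0,0],[0,0,0],2],
  [[0,0,0],[0,0,0],3],
  [[0,0,0],[0,0,0],4],
  [[0,0,0],[0,0,0],4],
  [[0,0,0],[0,0,0],4],
])

```text
clock: 7.82
position: [0.508, 0.0412, 0.0486]
orientation: [[-0.995, -0.103, 0.0], [-0.103, 0.995, 0.0], [-0.0, -0.0, -1.0]]
force: [0.1, -0.7, 0.2]
width: 0.42
```

Emit:
play_rows([
  [[0,0,-1],[0,0,0],4],
  [[0,0,-3],[0,0,0],4],
  [[0,0,-6],[0,0,0],4],
  [[1,0,-9],[0,0,0],4],
  [[2,0,-12],[0,0,0],4],
  [[2,0,-15],[0,0,0],4],
  [[2,0,-17],[0,0,0],4],
  [[2,0,-18],[0,0,0],4],
  [[2,0,-18],[0,0,0],4],
  [[2,0,-18],[0,0,0],4],
])

```text
clock: 8.65
position: [0.4878, 0.0388, 0.2283]
orientation: [[-0.995, -0.103, -0.0], [-0.103, 0.995, -0.001], [0.0, -0.001, -1.0]]
force: [0.2, 0.3, -0.2]
width: 0.462
```

```bash
python3 - <<'E'
from h import *
# knob at disp (0,-129)
d=np.array([.598,.0513]);c,s_=np.cos(.103),np.sin(.103);kn=d+np.array([s_,-c])*.129;print(kn)
go((*(kn+np.array([-.06,-.06])),.24,185.9),(*kn,.24,185.9),(*kn,.156,185.9))
t=get_image('top');s=get_image('scene');w=get_image('wrist')
import pickle;pickle.dump(dict(top=t,scene=s,wrist=w),open('c1.pkl','wb'))
a=cv2.resize(t['frame'][110:230,240:400],(400,300),interpolation=cv2.INTER_CUBIC)
b=cv2.resize(w['frame'],(400,250))
b=np.vstack([b,np.zeros((50,400,3),np.uint8)])
cv2.imwrite('pics/p4.png',np.hstack([a,b])[:,:,::-1])
E
```

```text
[ 0.61126352 -0.07701632]
t 8.65 p [0.4878 0.0388 0.2283] th -174.1 tilt [-0.0001 -0.0006] F [ 0.2  0.3 -0.2] w 0.4620105337852875
shift cm [ -4.51 -18.14  -1.17] turnz -0.0
shift cm [-11.1  -12.79  -1.17] turnz -0.0
shift cm [-11.1  -12.79   7.23] turnz -0.0
```

View pics/p4.png

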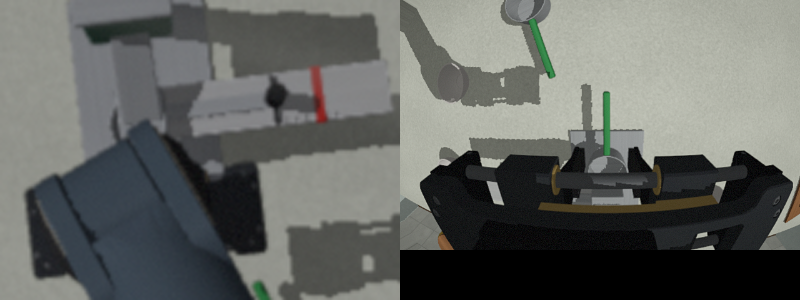

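The scoop stands on the plate with the handle toward the robot. I'll check its position from the top view once the arm is clear. Next, the knob.

Emit:
play_rows([
  [[-1,-3.5,-1.2],[0,0,0],5.5],
  [[-2.2,-7,-1.2],[0,0,0],5.5],
  [[-4,-10.5,-1.2],[0,0,0],5.5],
  [[-7,-12.5,-1.2],[0,0,0],5.5],
  [[-9.5,-12.8,-1.2],[0,0,0],5.5],
  [[-11.1,-12.8,-1.2],[0,0,0],5.5],
  [[-11.1,-12.8,-1.2],[0,0,0],5.5],
  [[-11.1,-12.8,-1.2],[0,0,0],5.5],
  [[-11.1,-12.8,-1.2],[0,0,0],5.5],
])

```text
clock: 9.55
position: [0.6104, -0.0761, 0.2395]
orientation: [[-0.995, -0.105, -0.003], [-0.105, 0.995, 0.0], [0.003, 0.0, -1.0]]
force: [-0.2, 0.1, 0.5]
width: 0.632
```

```bash
python3 - <<'E'
from h import *
import pickle
go((.6113,-.077,.156,185.9))
w=get_image('wrist');t=get_image('top');pickle.dump(dict(top=t,wrist=w),open('c2.pkl','wb'))
c=pickle.load(open('c1.pkl','rb'))['wrist']
print('handle tip c1',atz(c,331,148,.056,True))
a=cv2.resize(t['frame'][110:260,240:400],(400,375),interpolation=cv2.INTER_CUBIC)
b=w['frame'][25:400,130:530]
cv2.imwrite('pics/p5.png',np.hstack([a,b])[:,:,::-1])
E
```

```text
t 9.55 p [ 0.6104 -0.0761  0.2395] th -174.0 tilt [-0.0026  0.0002] F [-0.2  0.1  0.5] w 0.6315896117863363
shift cm [-0.08 -0.1   8.35] turnz 0.002
handle tip c1 [0.44607489 0.03511405 0.056     ]
```

View pics/p5.png

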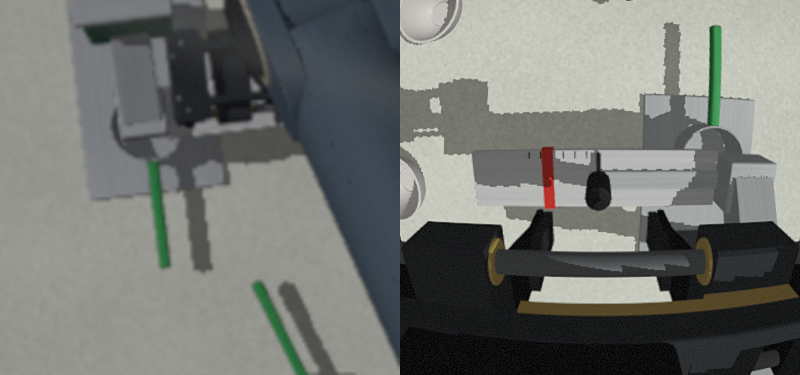

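Left: the scoop stands on the plate, handle end at (165,267). Right (wrist): knob (598,190) lies between the jaws, pointer end (599,153), red band (547,150).

```bash
python3 - <<'E'
from h import *
import pickle
w=pickle.load(open('c2.pkl','rb'))['wrist']
d=np.array([.598,.0513]);R=np.array([[np.cos(.103),np.sin(.103)],[-np.sin(.103),np.cos(.103)]])
for n,u,v,z in(('ptr',329,178,.126),('band top',278,174,.126),('band low',279,232,.126),('knob top',328,213,.175)):
    x=atz(w,u,v,z,True);print(n,x.round(4),(R@(x[:2]-d)*1e3).round(1))
h=cv2.cvtColor(w['frame'],cv2.COLOR_RGB2HSV);m=((h[...,0]<6)|(h[...,0]>174))&(h[...,1]>150);m[:,:200]=0
ys,xs=np.nonzero(m)
for v in (180,195,210,225): 
    q=xs[ys==v]
    if len(q):print(v,q.min(),q.max(),[(R@(atz(w,u,v,.126,True)[:2]-d)*1e3).round(1).tolist() for u in(q.min()-.5,q.max()+.5)])
E
```

```text
ptr [ 0.5878 -0.0797  0.126 ] [ -23.6 -129.3]
band top [ 0.5887 -0.1233  0.126 ] [ -27.2 -172.8]
band low [ 0.642  -0.1195  0.126 ] [  26.2 -174.4]
knob top [ 0.6021 -0.0788  0.175 ] [  -9.3 -129.9]
180 271 282 [[-22.0, -179.5], [-21.9, -169.1]]
195 273 282 [[-8.6, -178.4], [-8.6, -169.6]]
210 274 283 [[5.2, -178.3], [5.2, -169.3]]
225 275 283 [[19.4, -178.2], [19.3, -169.9]]
```

Emit:
play_rows([
  [[-0.1,-0.1,2.5],[0,0,0],5.5],
  [[-0.1,-0.1,5],[0,0,0],5.5],
  [[-0.1,-0.1,7],[0,0,0],5.5],
  [[-0.1,-0.1,8],[0,0,0],5.5],
  [[-0.1,-0.1,8.3],[0,0,0],5.5],
  [[-0.1,-0.1,8.3],[0,0,0],5.5],
  [[-0.1,-0.1,8.3],[0,0,0],5.5],
  [[-0.1,-0.1,8.3],[0,0,0],5.5],
])

```text
clock: 10.32
position: [0.6135, -0.0774, 0.1591]
orientation: [[-0.995, -0.103, 0.003], [-0.103, 0.995, -0.0], [-0.003, -0.001, -1.0]]
force: [-0.4, 0.3, 0.3]
width: 0.629
```

Emit:
play_rows([
  [[0,0,0],[0,0,0],3.5],
  [[0,0,0],[0,0,0],2.5],
  [[0,0,0],[0,0,0],1.5],
  [[0,0,0],[0,0,0],0.5],
  [[0,0,0],[0,0,0],0],
  [[0,0,0],[0,0,0],0],
  [[0,0,0],[0,0,0],0],
  [[0,0,0],[0,0,0],0],
  [[0,0,0],[0,0,0],0],
  [[0,0,0],[0,0,0],0],
], squeeze=50)

```text
clock: 11.15
position: [0.6127, -0.0773, 0.1576]
orientation: [[-0.995, -0.103, -0.0], [-0.103, 0.995, 0.0], [-0.0, 0.0, -1.0]]
force: [-1.2, 1.8, 0.7]
width: 0.218
```

```bash
python3 - <<'E'
from h import *
go((.6113,-.077,.156,185.9))
p=monitor.read_state()['position'];d=np.array([.598,.0513]);R=np.array([[np.cos(.103),np.sin(.103)],[-np.sin(.103),np.cos(.103)]]);print(R@(p[:2]-d)*1e3)
E
```

```text
t 11.15 p [ 0.6127 -0.0773  0.1576] th -174.1 tilt [-0.      0.0004] F [-1.2  1.8  0.7] w 0.2183193892926139
shift cm [0.13 0.04 0.16] turnz 0.001
[   1.37359886 -129.39300428]
```

Knob gripped (19 mm). Pull 44 mm along -y of the dispenser.

Emit:
play_rows([
  [[0,-0.4,0],[0,0,0],0],
  [[0,-0.9,0],[0,0,0],0],
  [[0,-1.5,0],[0,0,0],0],
  [[0,-2.1,0],[0,0,0],0],
  [[0,-2.7,0],[0,0,0],0],
  [[0,-3.2,0],[0,0,0],0],
  [[0,-3.7,0],[0,0,0],0],
  [[0,-4.1,0],[0,0,0],0],
  [[0,-4.4,0],[0,0,0],0],
  [[0,-4.4,0],[0,0,0],0],
  [[0,-4.4,0],[0,0,0],0],
  [[0,-4.4,0],[0,0,0],0],
])

```text
clock: 12.15
position: [0.6169, -0.116, 0.1576]
orientation: [[-0.994, -0.107, -0.0], [-0.107, 0.994, 0.007], [-0.0, 0.007, -1.0]]
force: [0.0, 9.4, -0.5]
width: 0.216
```

```bash
python3 - <<'E'
from h import *
go((.6113,-.077,.156,185.9))
p=monitor.read_state()['position'];d=np.array([.598,.0513]);R=np.array([[np.cos(.103),np.sin(.103)],[-np.sin(.103),np.cos(.103)]]);print(R@(p[:2]-d)*1e3)
w=get_image('wrist');s=get_image('scene')
import pickle;pickle.dump(dict(scene=s,wrist=w),open('c3.pkl','wb'))
a=cv2.resize(w['frame'][150:300,230:430],(800,600),interpolation=cv2.INTER_CUBIC)[:,:400] if 0 else w['frame'][25:325,150:550]
b=cv2.resize(s['frame'][170:270,240:373],(400,300),interpolation=cv2.INTER_CUBIC)
cv2.imwrite('pics/p6.png',np.hstack([a,b])[:,:,::-1])
E
```

```text
t 12.15 p [ 0.6169 -0.116   0.1576] th -173.9 tilt [-0.0003  0.0074] F [ 0.   9.4 -0.5] w 0.2163801160601267
shift cm [0.14 3.94 0.16] turnz 0.004
[   1.57464863 -168.33288074]
```

View pics/p6.png

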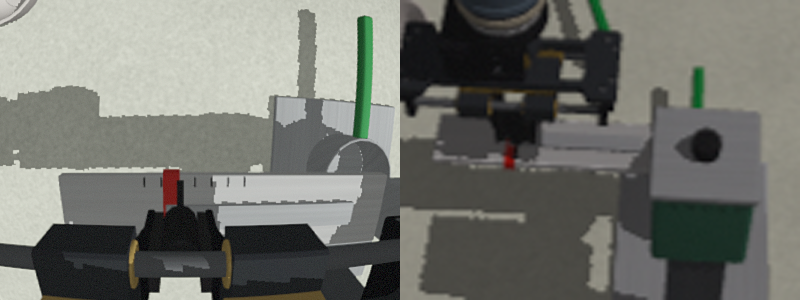

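The pointer (180,190) sits at the band's knob-side edge (164–179). Arm compliance left it about 5 mm short, so I'll pull a little more.

Emit:
play_rows([
  [[0,-0.2,0],[0,0,0],0],
  [[0,-0.4,0],[0,0,0],0],
  [[0,-0.6,0],[0,0,0],0],
  [[0,-0.6,0],[0,0,0],0],
  [[0,-0.6,0],[0,0,0],0],
  [[0,-0.6,0],[0,0,0],0],
  [[0,-0.6,0],[0,0,0],0],
  [[0,-0.6,0],[0,0,0],0],
])

```text
clock: 12.92
position: [0.6174, -0.1214, 0.1576]
orientation: [[-0.994, -0.107, -0.001], [-0.107, 0.994, 0.008], [-0.0, 0.008, -1.0]]
force: [-0.2, 10.6, -1.3]
width: 0.217
```

```bash
python3 - <<'E'
from h import *
go((.6113,-.077,.156,185.9))
p=monitor.read_state()['position'];d=np.array([.598,.0513]);R=np.array([[np.cos(.103),np.sin(.103)],[-np.sin(.103),np.cos(.103)]]);print(R@(p[:2]-d)*1e3)
w=get_image('wrist');t=get_image('top')
import pickle;pickle.dump(dict(top=t,wrist=w),open('c4.pkl','wb'))
a=cv2.resize(w['frame'][170:270,260:393],(400,300),interpolation=cv2.INTER_CUBIC)
b=cv2.resize(t['frame'][100:220,240:400],(400,300),interpolation=cv2.INTER_CUBIC)
cv2.imwrite('pics/p7.png',np.hstack([a,b])[:,:,::-1])
E
```

```text
t 12.9167 p [ 0.6174 -0.1214  0.1576] th -173.8 tilt [-0.0005  0.0079] F [-0.2 10.6 -1.3] w 0.21657838006133162
shift cm [0.13 4.48 0.16] turnz 0.004
[   1.57739676 -173.79672566]
```

View pics/p7.png

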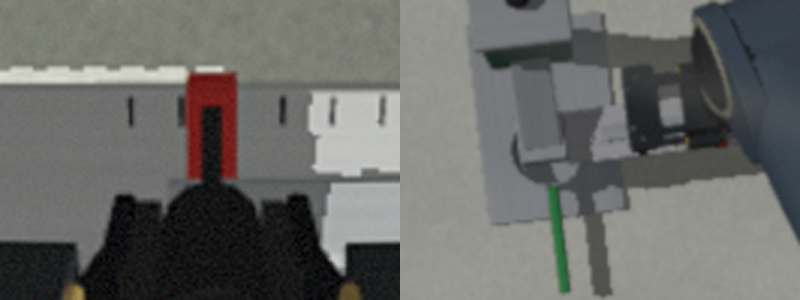

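The pointer (202–221) is centred on the red band (187–237). I'll hold briefly to check it doesn't creep.

Emit:
play_rows([
  [[0,0,0],[0,0,0],0],
  [[0,0,0],[0,0,0],0],
  [[0,0,0],[0,0,0],0],
  [[0,0,0],[0,0,0],0],
  [[0,0,0],[0,0,0],0],
  [[0,0,0],[0,0,0],0],
])

```text
clock: 13.52
position: [0.6174, -0.1214, 0.1576]
orientation: [[-0.994, -0.107, -0.001], [-0.107, 0.994, 0.008], [-0.0, 0.008, -1.0]]
force: [-0.7, 10.0, -0.5]
width: 0.213
```

```bash
python3 - <<'E'
from h import *
w=get_image('wrist');f=w['frame'].astype(int);row=f[200:225]
for v in(208,214,220): print([''.join('R' if (p[0]>90 and p[1]<60) else 'k' if p.sum()<110 else '.' for p in f[v,315:350])])
t=get_image('top');h=cv2.cvtColor(t['frame'],cv2.COLOR_RGB2HSV);m=((h[...,0]>45)&(h[...,0]<85)&(h[...,1]>130)).astype(np.uint8);m[:,:420]=m[:,:420]
k,l,st,ce=cv2.connectedComponentsWithStats(m)
for i in range(1,k):
    if st[i,4]>40:
        q=np.argwhere(l==i)[:,::-1].astype(float);a=q[q[:,1]==q[:,1].min()].mean(0);b=q[q[:,1]==q[:,1].max()].mean(0);A,B=atz(t,*a,.056),atz(t,*b,.056);u=(A-B)/np.linalg.norm(A-B);print(A,B,'cup axis',B+u*.153)
print(monitor.read_state()['position'],monitor.read_state()['force'])
print(r.job_done())
E
```

```text
['.......RRRRRkkkkkkkRRRRR...........']
['........RRRRkkkkkkkRRRRR...........']
['........RRRRkkkkkkkRRRR............']
[0.55615759 0.04551807 0.056     ] [0.45127623 0.03503726 0.056     ] cup axis [0.60351798 0.0502508  0.056     ]
[ 0.42908832 -0.06257553  0.056     ] [ 0.33235085 -0.10662256  0.056     ] cup axis [ 0.47159598 -0.04322072  0.056     ]
[ 0.61742838 -0.12138003  0.15757326] [-1.36571054 10.49742133 -1.73919307]
the job is handed in; nothing more can be done
None
```

The job is done and handed in at about 13.6 s. The leftmost green-handled scoop stands released on the base plate under the spout. I then pulled the gate's knob out to the red mark, and the gripper is still holding it there.

- **Scoop:** the last top view puts the cup's axis at (0.604, 0.050), about 6 mm from the spout at (0.598, 0.051). The margin is 22 mm. The earlier wrist view agreed with the planned place to about 1 mm, so the two views differ by about 5 mm. Most of that is probably the pixel threshold at the handle's end.
- **Gate:** the first 44 mm pull stopped about 5 mm short because the arm gave under the spring. Another 6 mm fixed that. In the wrist view the pointer is centred on the band, with 4–5 red pixels on each side. Half a second of holding showed no creep, at about 10 N of spring pull.
- **Dispenser fit:** the first fit, which included the hopper corners, put the height 16 mm off. I dropped those points and the refit agreed to about 1 px.
- **Other objects:** I didn't go near the bowls, the mug or the second scoop. I made no separate position check of the bowls and mug at the end.

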